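# Load a specimen slide under the sprung arm of an imaging stage

### The arm

A 7-joint arm with a two-finger parallel gripper is mounted at the origin on the work surface. World frame = base frame: x ahead of the robot, y to its left, z up, the work surface at z = 0. Lengths are in m, angles in rad, forces in N, time in s.
With the tool pointing down it reaches from about 0.425 to 0.925 m from the base axis. Payload 6.8 kg.
Tool frame: the origin (TCP) lies where the fingers leave the gripper's body, on its centre line; the fingertips stand ahead of it and the grasp point (between the pads) lies 54 mm ahead of it (env.nose_length is the z of the fingertips in the tool frame, in m); z points along the fingers, y is the direction in which the jaws open and shut (so a half turn about z gives the same grasp; the last joint's range is limited). The gripper opens to 85 mm and grips with 20 to 120 N. Pads are 22 mm wide; open, the fingers measure 114 mm over their backs; the gripper's body (76 mm by 85 mm) begins 54 mm behind the grasp point. The pads swing forward as they close: fully open they stand 13 mm farther back than shut.
Start: joints at [-1.328, 0.477, 0.022, 1.555, -0.011, 1.109, -0.083], TCP at [0.232, 0.634, 0.304] pointing down, gripper open.
Joint ranges: [-2.96, 2.96], [-0.34, 2.1], [-1.41, 1.46], [0.24, 2.44], [-1.37, 4.51], [0.17, 1.92], [-2.96, 2.96]. Speed limits (rad/s): [2.39, 2.39, 3.14, 3.14, 3.14, 3.14, 3.14].

### API

Orientations are given as a unit quaternion [w, x, y, z].
In Python, from bench import env gives the robot as it stands. The module is installed in compiled form; this text tells all that it offers.
- The arm moves only by the tool send_rows, never from a script. Its argument "increments" is a list of rows, each a list of 3 entries, a list of its own where there are three numbers: the shift along the tool's x, y, z in mm, then the turn, a rotation vector about the tool's x, y, z in degrees, then the finger opening in mm, from 0 to 85.4. In form: [[[x, y, z], [rx, ry, rz], hand], ...]. A call has 1 to 5 rows; each row is the pose to reach, as a shift and turn from the pose commanded when the call began, along the tool's axes at that moment; what a row does not reach only later rows make up. A row lasts 1/10 s, in which the tool goes at most 50 mm and 8.59 degrees, less where a joint would pass 70% of its speed; a pose out of reach is approached as far as the arm can. A call with a gripper value outside its range is refused whole. The fingers move at their own pace and stop on an object; "squeeze" is the grip in N (left out, the last holds). Time passes only in rows, so rows that repeat a pose let the fingers close. It gives the time, the measured TCP pose, the force and the opening at its end, in the units of the state.
- env.state(): the state, without advancing time (a new reading comes with each control period).
- env.read_camera(name): name is "scene" or "top"; returns the picture (384x512x3 uint8, red, green, blue); there is no depth.
- env.camera_params(name): a dict with "fx", "fy", "cx", "cy" (pixels), "distortion" ([k1, k2, p1, p2, k3] as OpenCV has them; the pictures are not rectified), "R" (3x3) and "t" (3): a world point X has camera coordinates R X + t. Camera axes: x right, y down, z forward; pixel columns grow to the right and rows downward; lengths in m; the calibration is good to about 2 mm. A picture is of the moment at which its call begins. camera_params takes no time and is no camera call.
- env.close_job(): hands the job in, once; it reports no verdict.
The state is a dict: "t": time; "joint_positions": joint angles; "dq": joint speeds; "joint_efforts": joint torques, N m; "position": TCP position; "eef_rot": TCP orientation; "ft_force": force on the tool from outside, world axes, zero at the start; "wrist_torque": the same for the moment, N m; "opening": opening from 0.0 (shut) to 1.0 (fully open).
Only numpy, scipy, OpenCV 4.12 (cv2) and the standard library are available. Lean on these libraries where they do the work, as an engineer would, in place of code of your own. Each camera call takes 0.05 s, during which the arm holds its last target.

### The job

Load the slide that carries the square-cornered block mount into the slide holder on top of the low imaging unit: use the end of the slide to draw back the sprung curved arm, lower the slide flat onto the stage inside the two fixed edges, press it gently home sideways against the long fixed edge so that it bears with about 5 to 10 N, and let go, so that the arm holds it flush against both fixed edges. Handle it gently: never ram the slide into the edges or the stage, do not force the arm back towards the end of its travel, and leave the other slide and the things on the bench alone.

Things in the scene. Friction and masses are not known exactly. Their poses are not given: they have to be found in the camera images.
- block_slide: the slide to load: aluminium plate 76 (x) x 40 (y) x 6 (z) mm with a black rectangular block mount on its middle, 20 mm along x, 26 mm along y, from 6 to 33 mm above the underside; grasp it by this block. About 90 g. Origin: centre of the plate's underside, z up, x along the 76 mm length. The same after a half turn; either way round is right. It starts in one of the two bays of the tray, lying flat.
- imager: low white imaging unit 194 x 174 x 60 mm, fixed; its flat dark top, the stage, is 60 mm above the table. Origin: centre of its underside, x and y along its 194 and 174 mm sides, z up. On the stage stand the slide holder's parts: two fixed edges 4 mm high forming an L, and a curved steel arm on a pivot.
- pocket (a point): point on the stage surface where the centre of the slide's underside lies when seated against both fixed edges; axes as the imager's. Seen from it the long fixed edge's face is at y = +20 mm, the short fixed edge's face at x = -38 mm, and the arm's nose comes from +x.
- long_rail: long fixed edge, aluminium bar 80 mm along the imager's x, 8 mm wide, 4 mm high; origin on the stage in the middle of the face that the slide's long side bears on (the bar lies on the +y side of it). While the slide is pushed sideways, friction on the stage and at the nose is felt as well, up to about 4 N, before the slide bears on this edge.
- end_stop: short fixed edge, aluminium bar 48 mm along y, 8 mm wide, 4 mm high; origin on the stage on the face that the slide's end bears on, at the pocket's y = 0 (the bar lies on the -x side of it)
- spring_arm (a joint): angle of the sprung arm, rad: 0 at rest, grows as its nose is drawn back towards the imager's +x, end of travel 0.34. It pivots about a vertical pin at x = +42, y = -62 mm from the pocket; the spring always drives it back to 0, with about 2 N at the nose at rest, 4 N with a slide seated (0.08 rad), 8 N at 0.25 rad. At rest its nose stands 5 mm inside the length of the slide, so the slide cannot be laid down before the arm is drawn back at least 5 mm from rest.
- nose (a point): centre of the top of the arm's round nose, an upright steel pin 12 mm in diameter, its top 16 mm above the stage; the nose moves about 6 mm per 0.1 rad. As the nose is taller than the fixed edges (4 mm), a slide carried level with its underside 5 to 10 mm above the stage can push it back with its end face and then be lowered along it. The curved bar of the arm bulges away towards +x and is no higher than 12 mm above the stage.
- tray: grey slide tray 176 (x) x 100 (y) mm, fixed; floor 4 mm thick on which the slides lie, rims 7 mm high; two bays with centres at x = -42.5 and +42.5 mm, the slides lying with their length along the tray's y. Origin: centre of its underside.
- round_slide: the other slide, same aluminium plate, but its mount is a round cylinder 26 mm in diameter and 27 mm tall. Leave it in the tray.
- beaker: glass beaker, 66 mm across, 80 mm tall; bystander
- spare_mount: loose round pale grey mount without a plate, 30 mm across, 22 mm tall; bystander
- polish_jar: white jar, 60 mm across, 70 mm tall; bystander
- brush: bench brush lying on the table; bystander
- loupe: aluminium tube-shaped loupe, 36 mm across, 30 mm tall; bystander
Not all that is in view belongs to the job. Leave any blue or orange look-alike of the block_slide alone.

How it is judged:
On the way, in this order (a step that is already met when the one before it is completed fails the run):
1. the sprung arm is drawn back by the slide (value of joint spring_arm above 0.1 rad and contact force between block_slide and spring_arm above 1.5 N), for 0.1 s.
2. the slide lies on the stage and is pressed against the long fixed edge with at least 4 N (y of block_slide in the frame of pocket between -0.0018 and 0.0015 m and z of block_slide in the frame of pocket between -0.0015 and 0.0015 m and angle between the x axis of block_slide and the x axis of imager, either way round below 0.035 rad and contact force between block_slide and long_rail above 4 N), for 0.1 s.
At the end, for the whole second after the job is handed in: The slide with the block mount lies flat on the stage (within 1.5 mm in height), within 1.5 mm of flush with both fixed edges and parallel to them within 0.035 rad, held by the sprung arm with more than 1.5 N, at rest and released (y of block_slide in the frame of pocket between -0.0018 and 0.0015 m and z of block_slide in the frame of pocket between -0.0015 and 0.0015 m and angle between the x axis of block_slide and the x axis of imager, either way round below 0.035 rad and x of block_slide in the frame of pocket between -0.0018 and 0.0015 m and contact force between block_slide and spring_arm above 1.5 N and value of joint spring_arm below 0.11 rad and linear speed of block_slide below 0.01 m/s and contact force between block_slide and the fingers below 0.05 N); the robot touches nothing.
It fails at once if the slide is pressed against the long fixed edge with more than 12 N (contact force between block_slide and long_rail above 12 N).
It fails at once if the slide is pressed against the short fixed edge with more than 15 N (contact force between block_slide and end_stop above 15 N).
It fails at once if the slide bears on the imaging unit and its holder with more than 30 N in all (contact force between block_slide and imager above 30 N).
It fails at once if the sprung arm is forced back beyond 0.28 rad, close to the end of its travel (value of joint spring_arm above 0.28 rad).
It fails at once if the other slide or a thing on the bench is moved more than 20 mm (distance of any of round_slide, beaker, spare_mount, polish_jar, brush, loupe from where it was at the start of the episode above 0.02 m).
It also fails if it takes over 72 s, if anything falls off the work surface, if the arm or the gripper's body presses on something with over 40 N, if the wrist force passes 120 N, or if a joint passes its speed limit or range.

## Working session

There is one attempt and no reset: what is moved stays moved. The work goes in short steps, Python scripts to look and compute and a tool call to move; the robot and the scene stay as the last step left them, time stands still between calls to the robot, and variables do not carry over. Pictures are saved under pics/ and viewed, and the job is handed in when it is done.

Besides the shell and the picture viewer there is one more tool, called by a JSON object that holds its "op" and its "data". send_rows: Moves the arm, as the interface text tells. Its arguments: {"type":"object","properties":{"increments":{"type":"array"},"squeeze":{"type":"number"}},"required":["increments"]}

```bash
mkdir -p pics; python3 - <<'E'
from bench import env
import cv2
for n in("scene","top"):
    cv2.imwrite(f"pics/{n}0.png",env.read_camera(n)[:,:,::-1]); print(env.camera_params(n))
print(env.state(),env.nose_length)
E
```

```text
{'fx': 386.6515148075077, 'fy': 386.6515148075077, 'cx': 259.2703983108971, 'cy': 192.11105942069184, 'distortion': array([-0.00943759,  0.        ,  0.        ,  0.        ,  0.        ]), 'R': array([[-0.22922762,  0.97332309, -0.00984185],
       [ 0.69912951,  0.15760028, -0.69740955],
       [-0.67725375, -0.16674625, -0.71660523]]), 't': array([ 0.07077708, -0.34419533,  1.51938446])}
{'fx': 437.17021612997155, 'fy': 437.17021612997155, 'cx': 256.58093768878837, 'cy': 195.17795260752, 'distortion': array([-0.06847389,  0.        ,  0.        ,  0.        ,  0.        ]), 'R': array([[ 0.01367635, -0.9996691 ,  0.02178662],
       [-0.99831955, -0.01487848, -0.05600628],
       [ 0.0563119 , -0.02098405, -0.99819269]]), 't': array([0.05090158, 0.54892405, 1.16812674])}
{'t': 0.1, 'joint_positions': array([-1.32809084,  0.47772938,  0.02238131,  1.55633151, -0.01151286,
        1.10929236, -0.08311515]), 'dq': array([ 1.88884999e-03, -3.59853050e-05, -3.39264533e-04, -4.33211041e-03,
       -1.76731135e-03,  1.34126864e-04, -1.63122128e-03]), 'joint_efforts': array([ 4.62753349e-03, -5.97756958e+01,  1.61390204e+00, -2.81957710e+01,
        1.29130011e-02,  4.89252867e-03, -3.79998539e-05]), 'position': array([0.23184805, 0.63350404, 0.30302447]), 'eef_rot': array([-8.04683329e-05,  1.74521886e-01,  9.84652957e-01, -8.11988931e-04]), 'ft_force': array([ 0.24667602, -0.66127541, -0.42629639]), 'wrist_torque': array([ 0.0007488 , -0.00364054, -0.00141442]), 'opening': 0.9986963481889802} 0.0726
```

View pics/scene0.png

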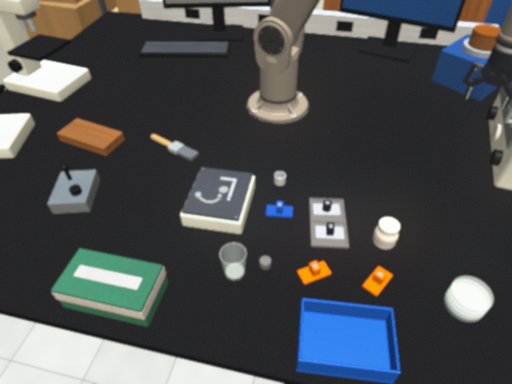

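View pics/top0.png

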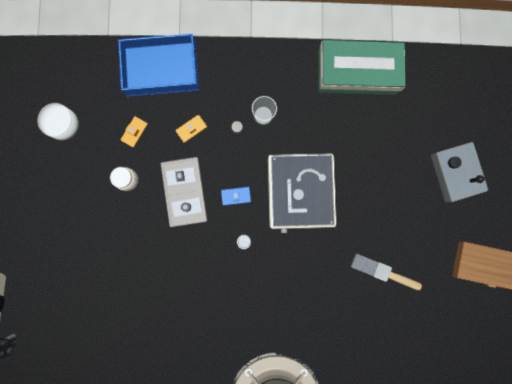

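```bash
python3 - <<'E'
import cv2,numpy as np
t=cv2.imread("pics/top0.png");s=cv2.imread("pics/scene0.png")
a=cv2.resize(t[145:240,150:250],None,fx=6,fy=6,interpolation=2);cv2.imwrite("pics/t_tray.png",a)
a=cv2.resize(t[145:240,255:350],None,fx=6,fy=6,interpolation=2);cv2.imwrite("pics/t_im.png",a)
a=cv2.resize(s[160:240,175:265],None,fx=7,fy=7,interpolation=2);cv2.imwrite("pics/s_im.png",a)
a=cv2.resize(s[190:255,300:360],None,fx=8,fy=8,interpolation=2);cv2.imwrite("pics/s_tray.png",a)
E
```

```text
(no output)
```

View pics/t_tray.png

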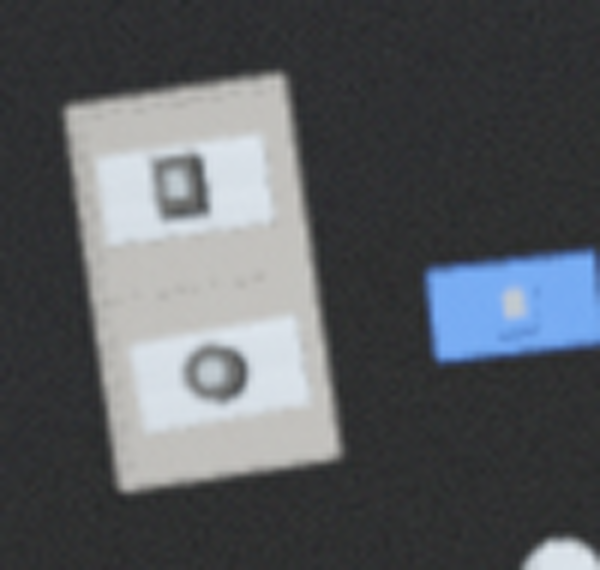

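View pics/t_im.png

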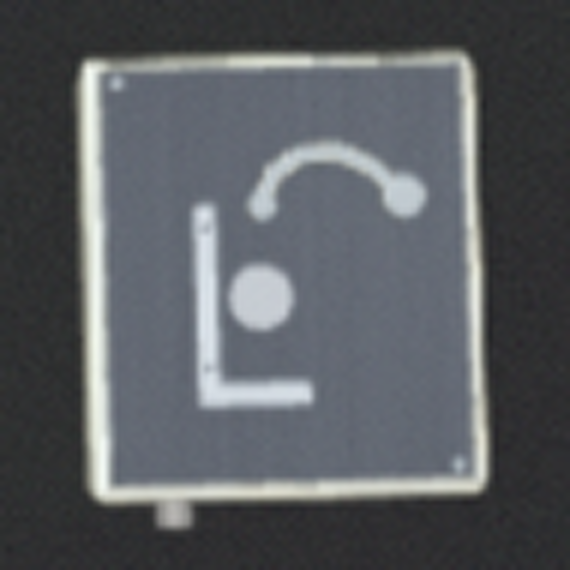

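View pics/s_im.png

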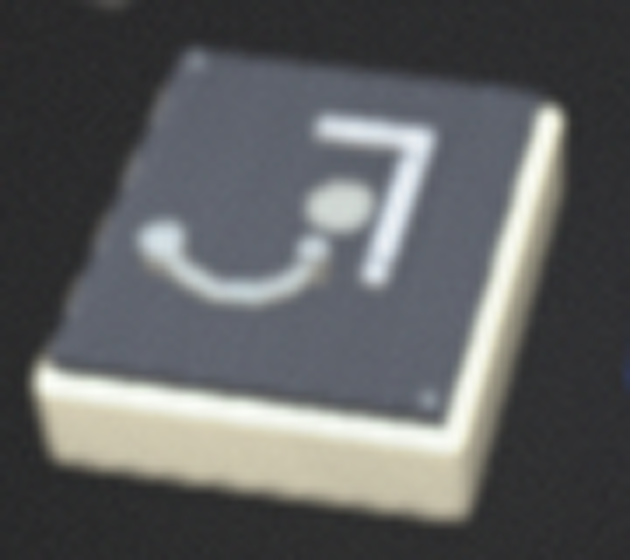

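View pics/s_tray.png

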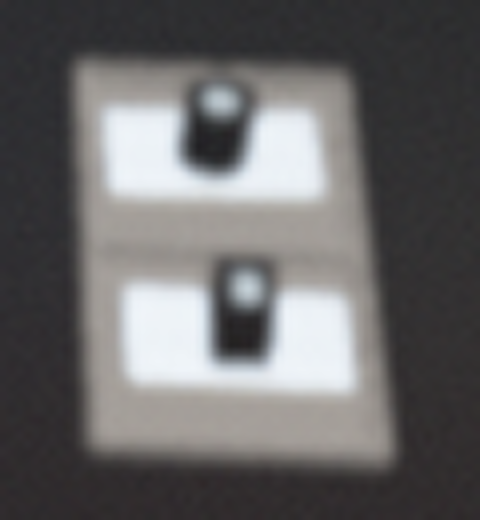

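```bash
cat > h.py <<'E'
import cv2,numpy as np
from bench import env
P={n:env.camera_params(n) for n in("scene","top")}
def K(n):
    p=P[n];return np.array([[p['fx'],0,p['cx']],[0,p['fy'],p['cy']],[0,0,1.]])
def proj(n,X):
    p=P[n];r=cv2.Rodrigues(p['R'])[0]
    return cv2.projectPoints(np.atleast_2d(np.array(X,float)),r,p['t'],K(n),p['distortion'])[0][:,0]
def ray(n,px):
    p=P[n];u=cv2.undistortPoints(np.array(px,float).reshape(-1,1,2),K(n),p['distortion'])[:,0]
    d=np.c_[u,np.ones(len(u))]@p['R'];c=-p['R'].T@p['t'];return c,d
def onz(n,px,z):
    c,d=ray(n,px);return c+d*((z-c[2])/d[:,2])[:,None]
def tri(p1,p2):
    out=[]
    for a,b in zip(np.atleast_2d(p1),np.atleast_2d(p2)):
        c1,d1=ray("top",a);c2,d2=ray("scene",b);d1=d1[0];d2=d2[0]
        s=np.linalg.lstsq(np.c_[d1,-d2],c2-c1,rcond=None)[0]
        A=c1+s[0]*d1;B=c2+s[1]*d2;out.append(np.r_[(A+B)/2,np.linalg.norm(A-B)])
    return np.array(out)
E
python3 - <<'E'
from h import *
for n,box in(("top",(145,240,150,250)),("scene",(190,255,300,360))):
    im=cv2.imread(f"pics/{n}0.png");a,b,c,d=box
    z=cv2.resize(im[a:b,c:d],None,fx=8,fy=8,interpolation=cv2.INTER_CUBIC)
    h=z.min(2); m=((h>205)).astype(np.uint8)
    cs=[k for k in cv2.findContours(m,0,2)[0] if cv2.contourArea(k)>3000]
    for k in cs:
        ap=cv2.approxPolyDP(k,12,True)[:,0]
        print(n,cv2.contourArea(k),((ap+.5)/8-.5+[c,a]).round(1).tolist(),cv2.minAreaRect(k))
    print(np.percentile(h,[5,50,80,95]))
E
```

```text
top 25616.5 [[198.4, 197.6], [172.2, 202.1], [173.9, 215.8], [200.3, 211.8]] ((292.7890625, 497.80078125), (121.18505859375, 224.12254333496094), 80.02793884277344)
top 16455.0 [[192.8, 167.4], [182.1, 168.6], [185.2, 175.3], [185.1, 180.7], [175.3, 180.9], [173.9, 170.1], [166.3, 171.1], [167.8, 184.7], [193.9, 181.4]] ((245.6548614501953, 252.066162109375), (118.88764190673828, 221.97677612304688), 81.37265014648438)
[ 44.  48. 183. 212.]
scene 15304.0 [[315.2, 226.3], [317.1, 237.3], [343.6, 237.3], [341.2, 226.6], [335.4, 226.3], [333.7, 234.6], [331.4, 236.1], [325.7, 234.9], [324.6, 226.2]] ((238.86410522460938, 338.29547119140625), (231.76104736328125, 98.22428894042969), 2.7830207347869873)
scene 12449.5 [[312.8, 204.3], [314.4, 213.8], [337.6, 214.3], [339.8, 212.7], [337.4, 203.7], [332.6, 204.1], [330.3, 210.8], [327.3, 212.4], [321.4, 209.9], [320.7, 203.3]] ((213.9482421875, 153.89816284179688), (217.39541625976562, 87.447265625), 1.2364076375961304)
[ 43.  57. 154. 235.]
```

```bash
python3 - <<'E'
from h import *
from scipy.optimize import least_squares
T=np.array([[166.3,171.1],[192.8,167.4],[193.9,181.4],[167.8,184.7]])
S=np.array([[343.6,237.3],[317.1,237.3],[315.2,226.3],[341.2,226.6]])
r=tri(T,S);print((r*1000).round(1));print(r.mean(0))
print("blocktop",tri([[150+179/6,145+183/6]],[[300+246/8,190+287/8]])*1000)
def model(p,n):
    x,y,z,a=p;c,s=np.cos(a),np.sin(a)
    L=np.array([[.038,.020],[-.038,.020],[-.038,-.020],[.038,-.020]])
    q=np.c_[x+c*L[:,0]-s*L[:,1]*-1*-1, y+s*L[:,0]+c*L[:,1], np.full(4,z)]
    return proj(n,q)
# local x ~ world +y, local y ~ -x ; corner0 is (+y,+x) => local (+,-)
def res(p,mode=0):
    o=[]
    for n,C in(("top",T),("scene",S)):
        if mode and n!=mode: continue
        o.append((model(p,n)[[3,2,1,0]]-C).ravel())
    return np.concatenate(o)
for m in(0,"top","scene"):
    if m==0: f=least_squares(res,[r[:,0].mean(),r[:,1].mean(),.01,1.6])
    else: f=least_squares(lambda q:res([q[0],q[1],.01,q[2]],m),[r[:,0].mean(),r[:,1].mean(),1.6])
    print(m,f.x,np.degrees(f.x[-1]),f.fun.round(1))
# tray edges
E
```

```text
[[610.2 305.4  11.6   0.8]
 [621.9 234.9   6.2   2. ]
 [584.  227.8   6.3   4.2]
 [573.4 298.1  11.4   3.7]]
[0.59736392 0.26655475 0.00886204 0.0026949 ]
blocktop [[596.45582875 265.77088135  33.23763329   2.52228079]]
0 [0.59719738 0.26667905 0.00845023 1.75032444] 100.28620313523271 [-0.8  0.2  0.3 -0.7  1.5 -0.3 -0.   1.   0.5  0.8 -1.1 -0.1  0.1 -0.5
  1.5  0.1]
top [0.5971693  0.2670982  1.71177235] 98.07733118648756 [-0.8 -0.5  0.4 -0.3  1.   0.3 -0.6  0.5]
scene [0.59830021 0.26601332 1.80593425] 103.47241084951557 [ 0.6  0.1 -0.9  0.4 -0.5 -0.1  0.8 -0.6]
```

```bash
python3 - <<'E'
import cv2
for n,box,f in(("top",(182,215,283,330),16),("scene",(170,206,192,242),16)):
    im=cv2.imread(f"pics/{n}0.png");a,b,c,d=box
    cv2.imwrite(f"pics/z_{n}.png",cv2.resize(im[a-8:b-8 if n=='top' else b,c:d],None,fx=f,fy=f,interpolation=2))
    print(n,a-8 if n=='top' else a-8,c)
E
```

```text
top 174 283
scene 162 192
```

```bash
cat > rect.py <<'E'
from h import *
from scipy.optimize import least_squares
def edgefit(n,img,poly0,span=6):
    """refine quad by sub-pixel gradient maxima along each side, return 4 corners"""
    g=cv2.GaussianBlur(img.astype(np.float32).mean(2),(0,0),0.7);lines=[]
    P0=np.array(poly0,float)
    for i in range(4):
        a,b=P0[i],P0[(i+1)%4];t=(b-a)/np.linalg.norm(b-a);nr=np.array([-t[1],t[0]])
        pts=[]
        for s in np.linspace(.12,.88,40):
            c=a+(b-a)*s;d=np.arange(-span,span+.01,.1)
            q=c+d[:,None]*nr
            v=cv2.remap(g,q[:,0].astype(np.float32),q[:,1].astype(np.float32),1).ravel()
            gr=np.abs(np.gradient(v));k=gr.argmax();w=gr[max(0,k-8):k+9];dd=d[max(0,k-8):k+9]
            pts.append(c+nr*(w*dd).sum()/w.sum())
        l=cv2.fitLine(np.array(pts,np.float32),cv2.DIST_HUBER,0,.01,.01).ravel();lines.append(l)
    out=[]
    for i in range(4):
        l,m=lines[i-1],lines[i]
        s=np.linalg.solve(np.c_[l[:2],-m[:2]],m[2:]-l[2:]);out.append(l[2:]+s[0]*l[:2])
    return np.array(out)
def fit(corn,lx,ly,z,p0,order):
    L=np.array([[1,1],[-1,1],[-1,-1],[1,-1]])*[lx/2,ly/2]
    def res(p):
        o=[]
        for n,C in corn.items():
            c,s=np.cos(p[2]),np.sin(p[2])
            q=np.c_[p[0]+c*L[:,0]-s*L[:,1],p[1]+s*L[:,0]+c*L[:,1],np.full(4,z if z is not None else p[3])]
            o.append((proj(n,q)-C).ravel())
        return np.concatenate(o)
    f=least_squares(res,p0);return f.x,f.fun
E
python3 - <<'E'
from rect import *
t=cv2.imread("pics/top0.png");s=cv2.imread("pics/scene0.png")
# tray in top: local x ~ +x world => corners order (+x+y),(-x+y),(-x-y),(+x-y)
T=edgefit("top",t,[[161,162.3],[170,227],[207,221.5],[198,157]],3)
S=edgefit("scene",s,[[349.5,248],[344,198.5],[309,197.5],[311,247]],3)
print(T.round(1).tolist(),S.round(1).tolist())
print((tri(T,S)*1000).round(1))
for c in({"top":T},{"scene":S},{"top":T,"scene":S}):
    x,f=fit(c,.176,.1,.007,[.555,.26,.1],0);print(list(c),x,np.degrees(x[2]),f.round(1))
    cc,ss=np.cos(x[2]),np.sin(x[2]);print("bay+",x[0]+.0425*cc,x[1]+.0425*ss)
E
```

```text
[[159.89999389648438, 162.10000610351562], [169.39999389648438, 226.60000610351562], [206.39999389648438, 221.10000610351562], [196.89999389648438, 156.39999389648438]] [[348.8999938964844, 247.39999389648438], [343.20001220703125, 197.6999969482422], [309.1000061035156, 197.5], [310.5, 246.1999969482422]]
[[6.356e+02 3.237e+02 5.100e+00 1.400e+00]
 [4.597e+02 2.930e+02 9.800e+00 4.000e-01]
 [4.763e+02 1.935e+02 4.500e+00 6.000e-01]
 [6.529e+02 2.230e+02 3.200e+00 1.300e+00]]
['top'] [0.55584966 0.25858677 0.1679352 ] 9.621978238197663 [ 0.5  0.4  0.2 -0.4 -0.4 -0.4 -0.3  0.5]
bay+ 0.5977517732134542 0.26569051199473626
['scene'] [0.55783533 0.25787518 0.17034748] 9.760191522825464 [-0.2 -0.4 -0.4  1.3  0.1  0.2  0.6 -0.8]
bay+ 0.5997201838769906 0.26507998230242213
['top', 'scene'] [0.55654685 0.25825944 0.16885853] 9.67488111960936 [ 0.6  0.1  0.4 -0.6 -0.2 -0.7 -0.2  0.2 -0.1 -0.7 -0.2  1.   0.3 -0.1
  0.7 -1.1]
bay+ 0.5984423862088483 0.2654018751380014
```

View pics/z_top.png

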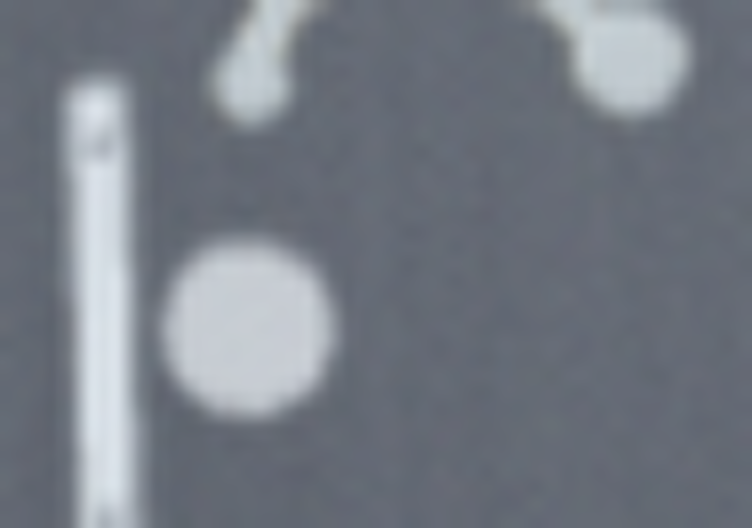

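View pics/z_scene.png

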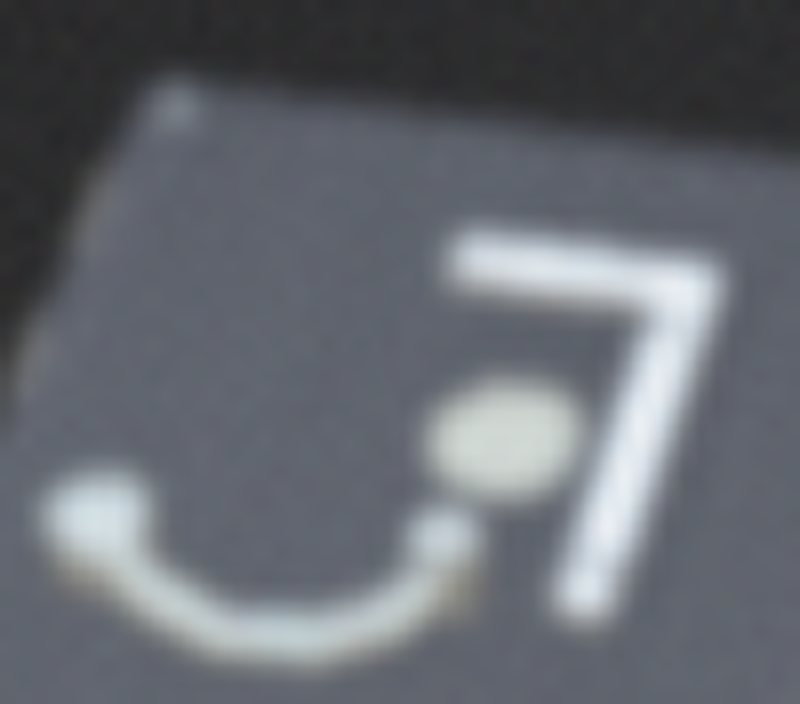

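```bash
python3 - <<'E'
from rect import *
t=cv2.imread("pics/top0.png");s=cv2.imread("pics/scene0.png")
g=lambda u,v:[283+(u+.5)/16-.5,174+(v+.5)/16-.5]
# imager outline
T=edgefit("top",t,[[268.5,155],[270.5,228],[335.5,227],[333,154]],3)
x,f=fit({"top":T},.194,.174,.06,[.58,0,.0],0);print("outline",T.round(1).tolist(),x,np.degrees(x[2]),f.round(1))
def ctr(im,box,th,s=8):
    a,b,c,d=box;z=cv2.resize(im[a:b,c:d],None,fx=s,fy=s,interpolation=cv2.INTER_CUBIC).min(2)
    m=(z>th).astype(np.uint8);cs=max(cv2.findContours(m,0,2)[0],key=cv2.contourArea);(q,ax,an)=cv2.fitEllipse(cs)
    return np.array([(q[0]+.5)/s-.5+c,(q[1]+.5)/s-.5+a]),np.array(ax)/s
d1,_=ctr(t,(187,203,291,306),150);d2,_=ctr(s,(184,195,217,229),150);print(d1,d2,"disc",tri([d1],[d2]),onz("top",[d1],.06),onz("scene",[d2],.06))
n1=g(252,85);n2=[192+444/16,162+538/16];print("nose",tri([n1],[n2]),onz("top",[n1],.076),onz("scene",[n2],.076))
p1=g(632,62);p2=[192+98/16,162+515/16];print("piv",tri([p1],[p2]),onz("top",[p1],.074))
# rail & stop: gradient centerlines
def ridge(im,a,b,w=4):
    G=cv2.GaussianBlur(im.astype(np.float32).mean(2),(0,0),.5);a=np.array(a,float);b=np.array(b,float)
    tt=(b-a)/np.linalg.norm(b-a);nr=np.array([-tt[1],tt[0]]);o=[]
    for k in np.linspace(.1,.9,25):
        c=a+(b-a)*k;dd=np.arange(-w,w+.01,.1);q=c+dd[:,None]*nr
        v=cv2.remap(G,q[:,0].astype(np.float32),q[:,1].astype(np.float32),1).ravel()
        v=np.clip(v-np.percentile(v,25)-25,0,None);o.append(c+nr*(v*dd).sum()/v.sum())
    l=cv2.fitLine(np.array(o,np.float32),cv2.DIST_HUBER,0,.01,.01).ravel()
    e=[l[2:]+l[:2]*((q-l[2:])@l[:2]) for q in(a,b)];return np.array(e)
for n,im,A,B in(("top",t,(289,182),(290,206)),("top",t,(293.5,210),(306,209.5)),("scene",s,(228,199),(235,181)),("scene",s,(222,178.2),(231.5,179))):
    e=ridge(im,A,B,3);X=onz(n,e,.064);d=X[1]-X[0];print(n,e.round(1).tolist(),X.round(4).tolist(),np.degrees(np.arctan2(d[1],d[0])))
E
```

```text
outline [[267.29998779296875, 154.0], [269.70001220703125, 227.39999389648438], [336.0, 227.3000030517578], [333.20001220703125, 153.1999969482422]] [ 0.56005543 -0.05794707  0.03366812] 1.9290410448710946 [ 0.3 -0.  -0.5  0.8 -0.2 -0.5  0.4 -0.2]
[298.00462008 194.05396414] [223.14632702 189.07611036] disc [[ 0.55027404 -0.04885526  0.0595323   0.00083835]] [[ 0.55014155 -0.04839141  0.06      ]] [[ 0.55076127 -0.04910741  0.06      ]]
nose [[ 0.58872569 -0.04692386  0.07205708  0.00095367]] [[ 0.58847076 -0.04692995  0.076     ]] [[ 0.59220413 -0.04499584  0.076     ]]
piv [[ 0.59378476 -0.10924623  0.0687342   0.00105101]] [[ 0.59340728 -0.10885719  0.074     ]]
top [[288.7, 182.0], [289.3, 206.0]] [[0.581, -0.0235, 0.064], [0.5185, -0.0254, 0.064]] -178.19974086749804
top [[293.5, 210.3], [306.0, 209.9]] [[0.5076, -0.0366, 0.064], [0.5089, -0.0692, 0.064]] -87.64389055173916
scene [[227.9, 199.0], [234.1, 180.7]] [[0.5888, -0.0232, 0.064], [0.5145, -0.0263, 0.064]] -177.60308256658885
scene [[222.0, 177.8], [231.5, 178.9]] [[0.5106, -0.0645, 0.064], [0.509, -0.0359, 0.064]] 93.19529653239637
```

```bash
cat > plan.py <<'E'
import sys,numpy as np
from scipy.spatial.transform import Rotation as Ro
from bench import env
def go(pos,yaw):
    s=env.state();q=s['eef_rot'];R=Ro.from_quat([q[1],q[2],q[3],q[0]])
    a=np.radians(yaw);y=np.array([np.cos(a),np.sin(a),0]);z=np.array([0,0,-1.]);x=np.cross(y,z)
    G=Ro.from_matrix(np.c_[x,y,z])
    d=R.inv().apply(np.array(pos)-s['position'])*1000;r=np.degrees((R.inv()*G).as_rotvec())
    c=R.as_matrix()
    print('pos',s['position'].round(4),'yaw',np.degrees(np.arctan2(c[1,1],c[0,1])).round(2),'tilt',c[2,:2].round(4),'F',s['ft_force'].round(2),'op',round(s['opening']*85.4,1),'t',round(s['t'],2),'j',s['joint_positions'].round(2))
    print('shift',d.round(1).tolist(),'rot',r.round(2).tolist())
if __name__=='__main__':
    v=list(map(float,sys.argv[1:]));go(v[:3],v[3])
E
python3 plan.py .5975 .266 .2 98.5
```

```text
pos [0.2318 0.6335 0.303 ] yaw 69.9 tilt [-0.0001 -0.0016] F [ 0.25 -0.66 -0.43] op 85.3 t 0.1 j [-1.33  0.48  0.02  1.56 -0.01  1.11 -0.08]
shift [-469.7, -219.3, 103.4] rot [-0.09, -0.02, -28.6]
```

{"op": "send_rows", "data": {"increments": [[[-30,-14,0],[0,0,-2],60],[[-65,-30,0],[0,0,-5],60],[[-100,-47,0],[0,0,-8],60],[[-135,-63,10],[0,0,-11],60],[[-170,-80,20],[0,0,-14],60]], "squeeze": 50}}

```text
t: 0.6
position: [0.365, 0.4992, 0.2836]
eef_rot: [0.0, 0.052, 0.999, 0.0]
ft_force: [-0.0, -0.4, -0.3]
opening: 0.702
```

```bash
python3 plan.py .5975 .266 .2 98.5
```

```text
pos [0.365  0.4992 0.2836] yaw 84.03 tilt [-0.0001  0.0002] F [-0.03 -0.39 -0.26] op 59.9 t 0.6 j [-1.05  0.4   0.01  1.72 -0.01  1.02  0.43]
shift [-255.4, -207.7, 83.6] rot [0.01, 0.01, -14.47]
```

{"op": "send_rows", "data": {"increments": [[[-37,-30,10],[0,0,-3],60],[[-74,-60,25],[0,0,-6],60],[[-110,-90,40],[0,0,-9],60],[[-146,-119,50],[0,0,-12],60],[[-182,-148,60],[0,0,-14.5],60]]}}

```text
t: 1.1
position: [0.5302, 0.3322, 0.223]
eef_rot: [-0.0, -0.074, 0.997, -0.0]
ft_force: [0.8, 0.8, -0.2]
opening: 0.703
```

```bash
python3 plan.py .5975 .266 .15 98.5
```

```text
pos [0.5302 0.3322 0.223 ] yaw 98.52 tilt [ 0.0009 -0.0004] F [ 0.84  0.76 -0.22] op 60.0 t 1.1 j [-0.67  0.48  0.01  1.75 -0.01  0.91  1.07]
shift [-56.8, -75.4, 73.0] rot [-0.02, -0.05, 0.02]
```

{"op": "send_rows", "data": {"increments": [[[-20,-27,25],[0,0,0],50],[[-40,-53,50],[0,0,0],50],[[-56.8,-75.4,73],[0,0,0],50],[[-56.8,-75.4,73],[0,0,0],50]]}}

```text
t: 1.5
position: [0.5978, 0.2613, 0.1469]
eef_rot: [-0.002, -0.07, 0.998, -0.003]
ft_force: [-0.1, -1.2, -0.2]
opening: 0.585
```

```bash
python3 plan.py .5975 .266 .085 98.5; python3 - <<'E'
from h import *
for n,b in(("top",(120,250,120,260)),("scene",(130,260,260,400))):
    i=env.read_camera(n)[:,:,::-1];a,c,d,e=b
    cv2.imwrite(f"pics/{n}1.png",cv2.resize(i[a:c,d:e],None,fx=4,fy=4,interpolation=2))
E
```

```text
pos [0.5978 0.2613 0.1469] yaw 98.0 tilt [ 0.0047 -0.0053] F [-0.15 -1.18 -0.18] op 50.0 t 1.5 j [-0.53  0.61  0.03  1.73 -0.02  0.81  1.22]
shift [-0.6, 5.1, 61.9] rot [-0.3, -0.27, -0.5]
```

View pics/top1.png

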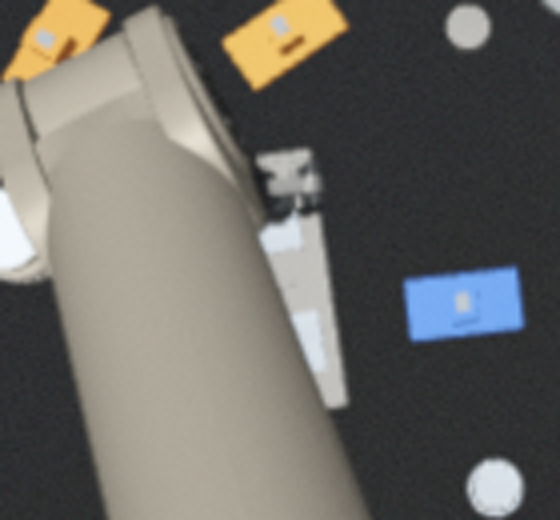

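View pics/scene1.png

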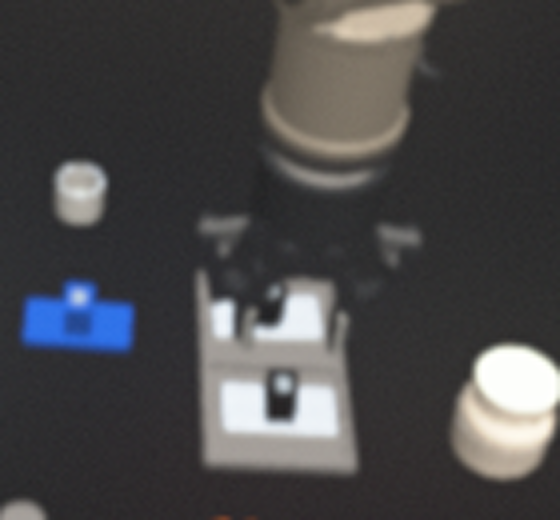

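{"op": "send_rows", "data": {"increments": [[[0,0,0],[0,0,0],50],[[0,0,0],[0,0,0],50],[[0,0,0],[0,0,0],50]]}}

```text
t: 1.9
position: [0.5962, 0.2689, 0.1517]
eef_rot: [0.0, -0.074, 0.997, 0.0]
ft_force: [0.9, -0.1, 0.6]
opening: 0.586
```

```bash
python3 plan.py .5975 .266 .085 98.5; python3 - <<'E'
from h import *
s=env.state();p=s['position']
y=np.array([np.cos(np.radians(98.5)),np.sin(np.radians(98.5)),0])
for k in(-.025,0,.025):
  X=p+k*y-[0,0,.068];print(((proj("scene",X)-[260,130])*4).round())
print(((proj("scene",[.5975,.266,.037])-[260,130])*4).round())
i=env.read_camera("scene")[:,:,::-1];cv2.imwrite("pics/scene2.png",cv2.resize(i[180:250,290:370],None,fx=9,fy=8,interpolation=2))
E
```

```text
pos [0.5962 0.2689 0.1517] yaw 98.5 tilt [-0.001   0.0009] F [ 0.85 -0.06  0.63] op 50.1 t 1.9 j [-0.54  0.61  0.02  1.73 -0.02  0.81  1.22]
shift [-0.8, -3.1, 66.7] rot [0.05, 0.06, 0.0]
[[257. 333.]]
[[295. 335.]]
[[334. 337.]]
[[282. 381.]]
```

View pics/scene2.png

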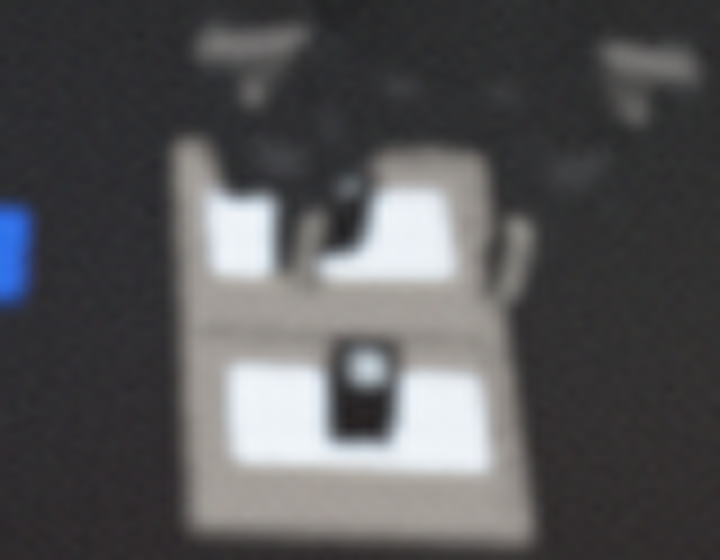

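{"op": "send_rows", "data": {"increments": [[[0,-2,8],[0,0,0],50],[[0,-2,20],[0,0,0],50],[[0,-2,30],[0,0,0],50],[[0,-2,36],[0,0,0],50],[[0,-2,36],[0,0,0],50]]}}

```text
t: 2.45
position: [0.5961, 0.2652, 0.1132]
eef_rot: [-0.001, -0.073, 0.997, -0.001]
ft_force: [0.6, -0.3, 0.2]
opening: 0.586
```

{"op": "send_rows", "data": {"increments": [[[0,0,0],[0,0,0],50],[[0,0,0],[0,0,0],50]]}}

```text
t: 2.65
position: [0.5972, 0.2657, 0.1153]
eef_rot: [0.0, -0.073, 0.997, 0.0]
ft_force: [-0.3, 0.5, 0.5]
opening: 0.584
```

```bash
python3 plan.py .5975 .266 .085 98.5
```

```text
pos [0.5972 0.2657 0.1153] yaw 98.39 tilt [-0.0007  0.0003] F [-0.35  0.53  0.47] op 49.9 t 2.65 j [-0.53  0.65  0.02  1.74 -0.02  0.74  1.22]
shift [-0.3, 0.2, 30.3] rot [0.02, 0.04, -0.11]
```

{"op": "send_rows", "data": {"increments": [[[0,0,5],[0,0,0],50],[[0,0,12],[0,0,0],50],[[0,0,19],[0,0,0],50],[[0,0,26],[0,0,0],50],[[0,0,30],[0,0,0],50]]}}

```text
t: 3.15
position: [0.5964, 0.2654, 0.0838]
eef_rot: [-0.001, -0.073, 0.997, -0.0]
ft_force: [0.3, -0.2, 0.2]
opening: 0.587
```

{"op": "send_rows", "data": {"increments": [[[0,0,0],[0,0,0],50],[[0,0,0],[0,0,0],50],[[0,0,0],[0,0,0],50]]}}

```text
t: 3.45
position: [0.5971, 0.2657, 0.0852]
eef_rot: [0.0, -0.073, 0.997, 0.0]
ft_force: [0.2, -0.2, 0.7]
opening: 0.588
```

```bash
python3 plan.py .5975 .266 .085 98.5
```

```text
pos [0.5971 0.2657 0.0852] yaw 98.4 tilt [-0.0005  0.0002] F [ 0.2  -0.2   0.68] op 50.2 t 3.45 j [-0.53  0.7   0.02  1.75 -0.02  0.69  1.22]
shift [-0.5, 0.2, 0.2] rot [0.01, 0.03, -0.1]
```

Close gently in steps.

{"op": "send_rows", "data": {"increments": [[[0,0,0],[0,0,0],40],[[0,0,0],[0,0,0],32],[[0,0,0],[0,0,0],26],[[0,0,0],[0,0,0],20],[[0,0,0],[0,0,0],14]], "squeeze": 40}}

```text
t: 3.95
position: [0.597, 0.2656, 0.0852]
eef_rot: [0.0, -0.073, 0.997, 0.0]
ft_force: [-0.7, 0.7, 1.2]
opening: 0.224
```

{"op": "send_rows", "data": {"increments": [[[0,0,0],[0,0,0],10],[[0,0,0],[0,0,0],10],[[0,0,0],[0,0,0],10],[[0,0,0],[0,0,0],10]], "squeeze": 60}}

```text
t: 4.35
position: [0.5971, 0.2657, 0.0852]
eef_rot: [0.0, -0.073, 0.997, 0.0]
ft_force: [0.4, -0.3, 5.2]
opening: 0.222
```

```bash
python3 plan.py .5975 .266 .2 98.5
```

```text
pos [0.5971 0.2657 0.0852] yaw 98.4 tilt [-0.0006  0.0002] F [ 0.35 -0.29  5.18] op 19.0 t 4.35 j [-0.53  0.7   0.02  1.75 -0.02  0.69  1.22]
shift [-0.5, 0.3, -114.8] rot [0.01, 0.04, -0.1]
```

{"op": "send_rows", "data": {"increments": [[[0,0,-5],[0,0,0],10],[[0,0,-15],[0,0,0],10],[[0,0,-30],[0,0,0],10],[[0,0,-45],[0,0,0],10],[[0,0,-60],[0,0,0],10]]}}

```text
t: 4.85
position: [0.5971, 0.2657, 0.1468]
eef_rot: [0.0, -0.073, 0.997, 0.0]
ft_force: [0.3, -0.3, -2.1]
opening: 0.221
```

{"op": "send_rows", "data": {"increments": [[[0,0,-15],[0,0,0],10],[[0,0,-30],[0,0,0],10],[[0,0,-45],[0,0,0],10],[[0,0,-45],[0,0,0],10],[[0,0,-45],[0,0,0],10]]}}

```text
t: 5.35
position: [0.5969, 0.2656, 0.1902]
eef_rot: [0.0, -0.073, 0.997, 0.0]
ft_force: [0.5, -0.6, -1.4]
opening: 0.225
```

```bash
python3 plan.py .552 -.056 .19 2; python3 - <<'E'
from h import *
i=env.read_camera("scene")[:,:,::-1];cv2.imwrite("pics/scene3.png",cv2.resize(i[130:250,270:390],None,fx=5,fy=5,interpolation=2))
E
```

```text
pos [0.5969 0.2656 0.1902] yaw 98.4 tilt [-0.0004  0.0002] F [ 0.51 -0.55 -1.39] op 19.2 t 5.35 j [-0.53  0.56  0.03  1.71 -0.02  0.88  1.22]
shift [91.4, -311.6, 0.1] rot [0.03, 0.01, 96.4]
```

View pics/scene3.png

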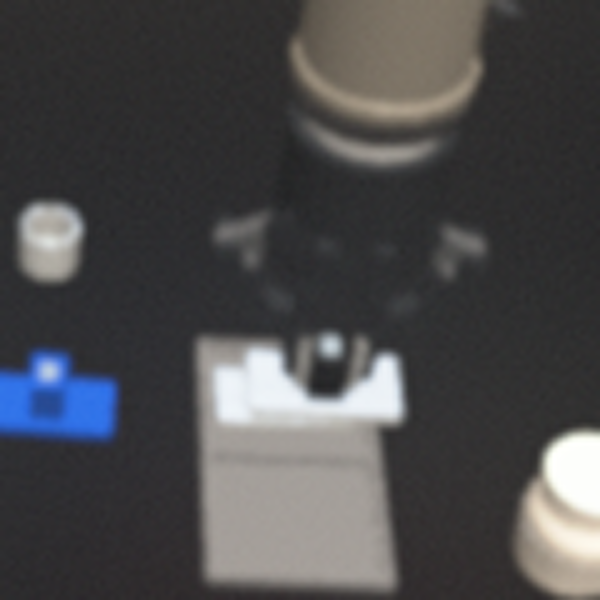

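```bash
python3 plan.py .5385 -.0541 .19 2
```

```text
pos [0.5965 0.2654 0.1895] yaw 98.4 tilt [ 0.0009 -0.0003] F [-0.02 -0.82 -0.88] op 18.6 t 5.4 j [-0.53  0.56  0.03  1.71 -0.02  0.88  1.22]
shift [104.0, -307.6, -0.4] rot [-0.05, -0.02, 96.4]
```

{"op": "send_rows", "data": {"increments": [[[3,-10,0],[0,0,4],10],[[9,-28,0],[0,0,10],10],[[17,-50,0],[0,0,16],10],[[25,-75,0],[0,0,22],10],[[34,-100,0],[0,0,28],10]]}}

```text
t: 5.9
position: [0.5771, 0.1607, 0.1888]
eef_rot: [-0.001, 0.172, 0.985, -0.001]
ft_force: [0.8, -0.3, -1.7]
opening: 0.219
```

```bash
python3 plan.py .5385 -.0541 .19 2
```

```text
pos [0.5771 0.1607 0.1888] yaw 70.18 tilt [ 0.0014 -0.0013] F [ 0.82 -0.26 -1.68] op 18.7 t 5.9 j [-0.49  0.49  0.16  1.85 -0.1   0.81  0.94]
shift [-36.6, -215.2, -1.0] rot [-0.11, -0.03, 68.18]
```

{"op": "send_rows", "data": {"increments": [[[-4,-24,0],[0,0,7],10],[[-8,-48,0],[0,0,14],10],[[-12,-72,0],[0,0,21],10],[[-16,-95,0],[0,0,28],10],[[-20,-117,0],[0,0,35],10]]}}

```text
t: 6.4
position: [0.5565, 0.0436, 0.189]
eef_rot: [-0.001, 0.461, 0.887, -0.001]
ft_force: [0.3, 0.6, -0.6]
opening: 0.222
```

```bash
python3 plan.py .5385 -.0541 .19 2
```

```text
pos [0.5565 0.0436 0.189 ] yaw 35.1 tilt [ 0.0006 -0.0019] F [ 0.32  0.56 -0.6 ] op 19.0 t 6.4 j [-0.44  0.44  0.32  1.96 -0.19  0.78  0.6 ]
shift [-69.6, -70.9, -1.0] rot [-0.11, -0.0, 33.1]
```

{"op": "send_rows", "data": {"increments": [[[-16,-16,0],[0,0,7],10],[[-32,-33,0],[0,0,14],10],[[-47,-48,0],[0,0,21],10],[[-60,-61,0],[0,0,28],10],[[-69,-70,0],[0,0,33],10]]}}

```text
t: 6.9
position: [0.5394, -0.0536, 0.1891]
eef_rot: [-0.0, 0.694, 0.72, -0.001]
ft_force: [-0.3, -1.0, -0.6]
opening: 0.221
```

{"op": "send_rows", "data": {"increments": [[[0,0,0],[0,0,0],10],[[0,0,0],[0,0,0],10],[[0,0,0],[0,0,0],10],[[0,0,0],[0,0,0],10],[[0,0,0],[0,0,0],10]]}}

```text
t: 7.4
position: [0.5404, -0.0513, 0.1898]
eef_rot: [-0.0, 0.692, 0.722, 0.0]
ft_force: [-0.1, 0.4, -0.1]
opening: 0.224
```

```bash
python3 plan.py .5385 -.0541 .16 2;  python3 - <<'E'
from h import *
for n,b in(("top",(130,250,250,370)),("scene",(110,230,160,280))):
    i=env.read_camera(n)[:,:,::-1];a,c,d,e=b
    cv2.imwrite(f"pics/{n}4.png",cv2.resize(i[a:c,d:e],None,fx=5,fy=5,interpolation=2))
E
```

```text
pos [ 0.5404 -0.0513  0.1898] yaw 2.5 tilt [ 0.0003 -0.    ] F [-0.09  0.35 -0.1 ] op 19.1 t 7.4 j [-0.4   0.44  0.48  2.   -0.29  0.77  0.3 ]
shift [-2.7, -2.0, 29.8] rot [-0.0, -0.02, 0.5]
```

View pics/top4.png

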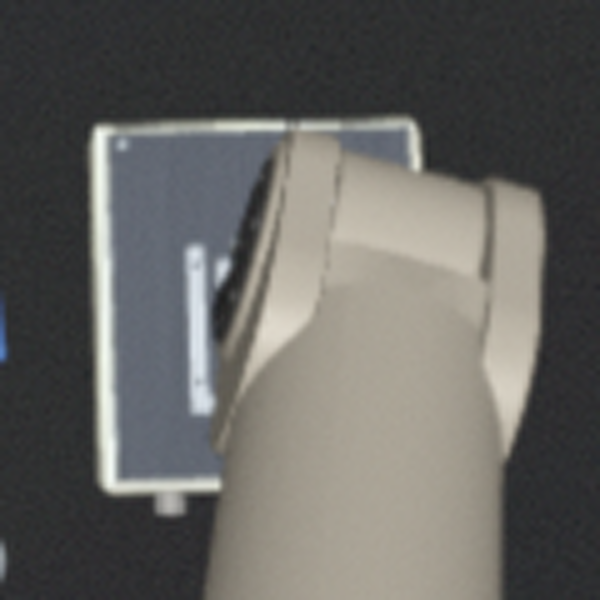

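View pics/scene4.png

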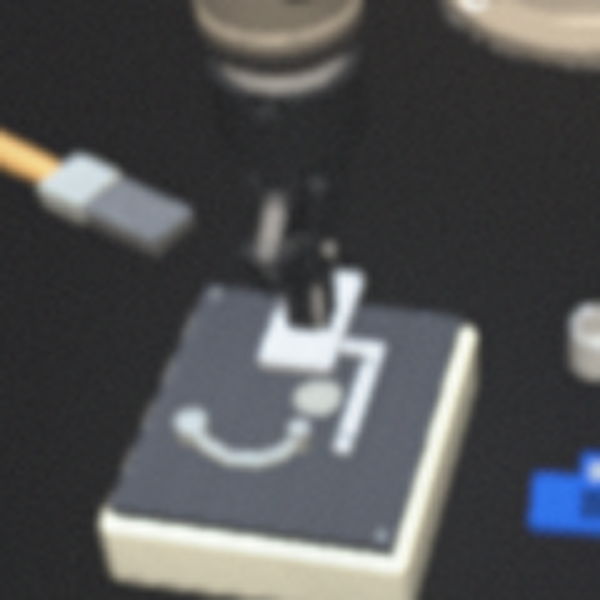

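{"op": "send_rows", "data": {"increments": [[[-1,-1,5],[0,0,0.2],10],[[-2,-2,13],[0,0,0.4],10],[[-2.7,-2,22],[0,0,0.4],10],[[-2.7,-2,28],[0,0,0.4],10],[[-2.7,-2,30],[0,0,0.4],10]]}}

```text
t: 8.0
position: [0.5379, -0.0548, 0.1587]
eef_rot: [-0.001, 0.695, 0.719, -0.001]
ft_force: [0.1, -0.6, -0.7]
opening: 0.218
```

{"op": "send_rows", "data": {"increments": [[[0,0,3],[0,0,0],10],[[0,0,7],[0,0,0],10],[[0,0,11],[0,0,0],10],[[0,0,11],[0,0,0],10],[[0,0,11],[0,0,0],10]]}}

```text
t: 8.5
position: [0.5384, -0.0548, 0.1489]
eef_rot: [-0.0, 0.695, 0.719, -0.0]
ft_force: [0.4, 0.0, -0.5]
opening: 0.22
```

```bash
python3 plan.py .5385 -.0541 .1482 2.1;  python3 - <<'E'
from h import *
s=env.state()
i=env.read_camera("scene")[:,:,::-1]
# predicted slide plate top corners
p=s['position'];a=np.radians(2.1);R=np.array([[np.cos(a),-np.sin(a)],[np.sin(a),np.cos(a)]])
L=np.array([[38,20],[-38,20],[-38,-20],[38,-20]])/1000
z=p[2]-.0812+.006
c=proj("scene",np.c_[L@R.T+p[:2],np.full(4,z)]);print(c.round(1))
z=i[160:230,180:260];z=cv2.resize(z,None,fx=9,fy=8,interpolation=2)
for q in c: cv2.circle(z,(int((q[0]-180)*9+4),int((q[1]-160)*8+4)),3,(0,0,255),-1)
cv2.imwrite("pics/scene5.png",z)
E
```

```text
pos [ 0.5384 -0.0548  0.1489] yaw 2.0 tilt [ 0.     -0.0001] F [ 0.39  0.02 -0.54] op 18.8 t 8.5 j [-0.36  0.5   0.45  2.03 -0.33  0.69  0.33]
shift [0.7, 0.1, 0.7] rot [-0.0, -0.0, -0.1]
[[225.5 192.7]
 [232.1 174.4]
 [218.9 172.7]
 [211.8 190.8]]
```

View pics/scene5.png

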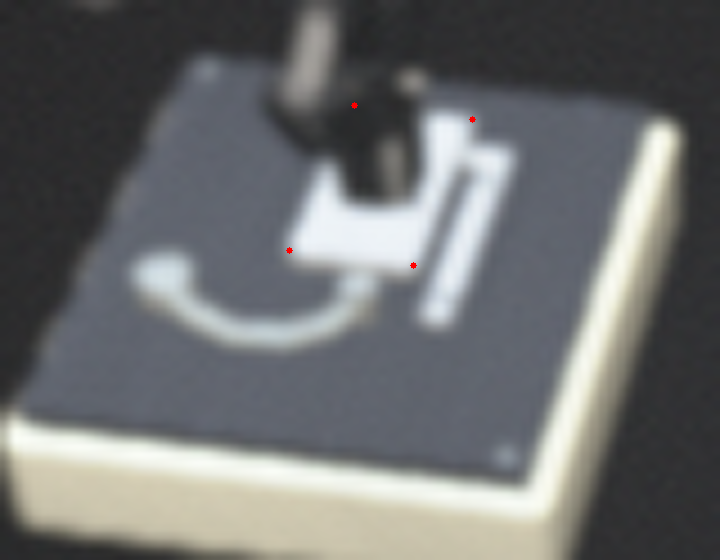

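{"op": "send_rows", "data": {"increments": [[[0,2,1],[0,0,0],10],[[0,4,1],[0,0,0],10],[[0,6,1],[0,0,0],10],[[0,8,1],[0,0,0],10],[[0,8,1],[0,0,0],10]]}}

```text
t: 9.05
position: [0.5461, -0.0545, 0.1477]
eef_rot: [-0.001, 0.695, 0.719, -0.0]
ft_force: [-2.0, 0.3, 0.2]
opening: 0.225
```

{"op": "send_rows", "data": {"increments": [[[0,2,0],[0,0,0],10],[[0,4,0],[0,0,0],10],[[0,5,0],[0,0,0],10],[[0,5,0],[0,0,0],10]]}}

```text
t: 9.45
position: [0.551, -0.054, 0.1476]
eef_rot: [-0.001, 0.695, 0.719, -0.0]
ft_force: [-4.8, 1.7, -0.7]
opening: 0.22
```

```bash
python3 plan.py .5553 -.0536 .1475 2.1
```

```text
pos [ 0.551  -0.054   0.1476] yaw 2.02 tilt [ 0.0005 -0.0013] F [-4.84  1.72 -0.69] op 18.7 t 9.45 j [-0.36  0.52  0.44  2.   -0.34  0.7   0.33]
shift [0.3, 4.3, 0.1] rot [-0.08, -0.03, -0.08]
```

{"op": "send_rows", "data": {"increments": [[[0,1.5,0],[0,0,0],10],[[0,3,0],[0,0,0],10],[[0,4.5,0],[0,0,0],10],[[0,4.5,0],[0,0,0],10],[[0,4.5,0],[0,0,0],10]]}}

```text
t: 9.95
position: [0.555, -0.0538, 0.1475]
eef_rot: [-0.001, 0.695, 0.719, -0.001]
ft_force: [-5.9, 1.9, 1.3]
opening: 0.219
```

```bash
python3 plan.py .5553 -.0536 .1412 2.1;  python3 - <<'E'
from h import *
i=env.read_camera("scene")[:,:,::-1]
z=i[160:230,180:260];z=cv2.resize(z,None,fx=9,fy=8,interpolation=2)
cv2.imwrite("pics/scene6.png",z)
E
```

```text
pos [ 0.555  -0.0538  0.1475] yaw 2.02 tilt [ 0.0007 -0.0023] F [-5.9   1.94  1.29] op 18.7 t 9.95 j [-0.36  0.52  0.44  1.99 -0.34  0.7   0.33]
shift [0.2, 0.3, 6.3] rot [-0.13, -0.04, -0.08]
```

View pics/scene6.png

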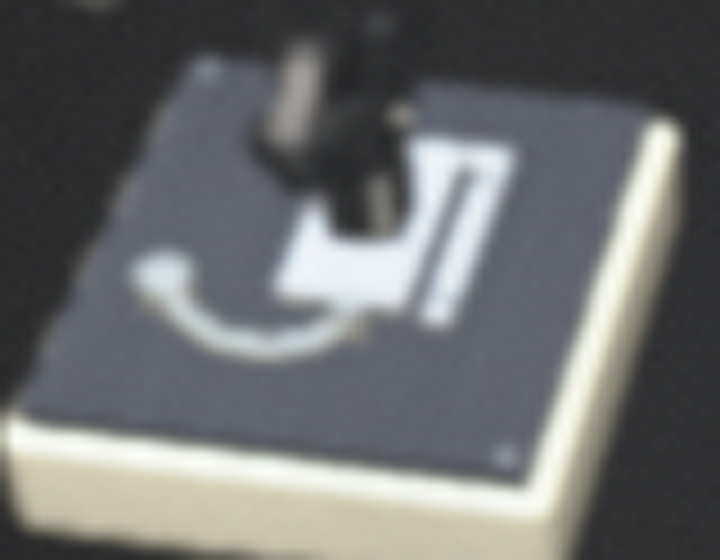

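{"op": "send_rows", "data": {"increments": [[[0,0,1.5],[0,0,0],10],[[0,0,3],[0,0,0],10],[[0,0,4.5],[0,0,0],10],[[0,0,4.5],[0,0,0],10]]}}

```text
t: 10.4
position: [0.5548, -0.0545, 0.1429]
eef_rot: [-0.001, 0.695, 0.719, -0.001]
ft_force: [-6.2, -0.0, -0.2]
opening: 0.221
```

{"op": "send_rows", "data": {"increments": [[[0,0,0.5],[0,0,0],10],[[0,0,1],[0,0,0],10],[[0,0,1],[0,0,0],10]]}}

```text
t: 10.7
position: [0.555, -0.0546, 0.1421]
eef_rot: [-0.001, 0.695, 0.719, -0.001]
ft_force: [-5.1, 1.1, 1.6]
opening: 0.219
```

```bash
python3 plan.py .5553 -.0536 .1412 2.1
```

```text
pos [ 0.555  -0.0546  0.1421] yaw 1.98 tilt [-0.0001 -0.0021] F [-5.11  1.13  1.63] op 18.7 t 10.7 j [-0.35  0.53  0.44  1.99 -0.34  0.69  0.34]
shift [1.0, 0.4, 0.9] rot [-0.12, 0.0, -0.12]
```

{"op": "send_rows", "data": {"increments": [[[0,0,0.4],[0,0,0],10],[[0,0,0.7],[0,0,0],10],[[0,0,0.7],[0,0,0],10]]}}

```text
t: 11.0
position: [0.555, -0.0546, 0.1414]
eef_rot: [-0.001, 0.695, 0.719, -0.001]
ft_force: [-6.1, 0.5, 0.8]
opening: 0.222
```

{"op": "send_rows", "data": {"increments": [[[0,0,0.4],[0,0,0],10],[[0,0,0.4],[0,0,0],10]]}}

```text
t: 11.2
position: [0.555, -0.0546, 0.1412]
eef_rot: [-0.001, 0.695, 0.719, -0.001]
ft_force: [-6.0, -0.4, 3.5]
opening: 0.221
```

{"op": "send_rows", "data": {"increments": [[[0,0,0.4],[0,0,0],10],[[0,0,0.4],[0,0,0],10]]}}

```text
t: 11.4
position: [0.555, -0.0547, 0.1412]
eef_rot: [-0.001, 0.695, 0.719, -0.001]
ft_force: [-8.3, 1.0, 7.2]
opening: 0.22
```

{"op": "send_rows", "data": {"increments": [[[0,-1,-0.3],[0,0,0],10],[[0,-2,-0.3],[0,0,0],10],[[0,-3,-0.3],[0,0,0],10],[[0,-3,-0.3],[0,0,0],10]]}}

```text
t: 11.8
position: [0.5525, -0.0547, 0.1412]
eef_rot: [-0.0, 0.695, 0.719, -0.0]
ft_force: [-5.3, -0.6, 2.6]
opening: 0.225
```

{"op": "send_rows", "data": {"increments": [[[0,-0.5,0],[0,0,0],10],[[0,-0.8,0],[0,0,0],10],[[0,-0.8,0],[0,0,0],10]]}}

```text
t: 12.1
position: [0.5521, -0.0547, 0.1412]
eef_rot: [0.0, 0.695, 0.719, -0.0]
ft_force: [-4.1, -1.7, 1.1]
opening: 0.222
```

```bash
python3 plan.py .5503 -.0536 .1412 2.1
```

```text
pos [ 0.5521 -0.0547  0.1412] yaw 1.98 tilt [-0.0004 -0.    ] F [-4.11 -1.68  1.1 ] op 18.9 t 12.1 j [-0.35  0.53  0.44  2.   -0.34  0.69  0.34]
shift [1.2, -1.7, 0.0] rot [-0.0, 0.02, -0.12]
```

{"op": "send_rows", "data": {"increments": [[[0,-0.5,0],[0,0,0],10],[[0,-0.5,0],[0,0,0],10]]}}

```text
t: 12.3
position: [0.5516, -0.0547, 0.1412]
eef_rot: [0.0, 0.695, 0.719, -0.0]
ft_force: [-4.7, -2.2, 0.5]
opening: 0.22
```

{"op": "send_rows", "data": {"increments": [[[0,-0.5,0],[0,0,0],10],[[0,-0.5,0],[0,0,0],10]]}}

```text
t: 12.5
position: [0.5512, -0.0546, 0.1412]
eef_rot: [0.0, 0.695, 0.719, -0.0]
ft_force: [-4.0, -2.2, 0.2]
opening: 0.222
```

{"op": "send_rows", "data": {"increments": [[[0,-0.5,0],[0,0,0],10],[[0,-0.5,0],[0,0,0],10]]}}

```text
t: 12.7
position: [0.5507, -0.0546, 0.1412]
eef_rot: [0.0, 0.695, 0.719, 0.0]
ft_force: [-3.2, -2.7, 0.5]
opening: 0.217
```

{"op": "send_rows", "data": {"increments": [[[0,-0.4,0],[0,0,0],10],[[0,-0.4,0],[0,0,0],10]]}}

```text
t: 12.9
position: [0.5505, -0.0545, 0.1412]
eef_rot: [0.0, 0.695, 0.719, 0.0]
ft_force: [-2.5, -2.7, -0.9]
opening: 0.218
```

{"op": "send_rows", "data": {"increments": [[[0,-0.4,0],[0,0,0],10],[[0,-0.4,0],[0,0,0],10]]}}

```text
t: 13.1
position: [0.5504, -0.0545, 0.1413]
eef_rot: [0.001, 0.695, 0.719, 0.0]
ft_force: [0.2, -3.5, -3.2]
opening: 0.22
```

{"op": "send_rows", "data": {"increments": [[[0,-0.4,0],[0,0,0],10],[[0,-0.4,0],[0,0,0],10]]}}

```text
t: 13.3
position: [0.5503, -0.0544, 0.1414]
eef_rot: [0.001, 0.695, 0.719, 0.001]
ft_force: [2.0, -3.1, -4.8]
opening: 0.221
```

{"op": "send_rows", "data": {"increments": [[[0.5,0.4,0.4],[0,0,0],10],[[1,0.4,0.4],[0,0,0],10],[[1.5,0.4,0.4],[0,0,0],10],[[2,0.4,0.4],[0,0,0],10],[[2,0.4,0.4],[0,0,0],10]]}}

```text
t: 13.8
position: [0.5503, -0.053, 0.1412]
eef_rot: [0.001, 0.695, 0.719, 0.0]
ft_force: [1.1, -4.4, -1.3]
opening: 0.222
```

```bash
python3 plan.py .5502 -.0487 .1412 2.1
```

```text
pos [ 0.5503 -0.053   0.1412] yaw 1.98 tilt [-0.0007  0.0014] F [ 1.05 -4.45 -1.28] op 19.0 t 13.8 j [-0.36  0.53  0.44  2.   -0.34  0.68  0.33]
shift [4.3, 0.0, 0.0] rot [0.08, 0.04, -0.12]
```

{"op": "send_rows", "data": {"increments": [[[0.5,0.2,0.1],[0,0,0],10],[[1,0.2,0.1],[0,0,0],10],[[1.5,0.2,0.1],[0,0,0],10],[[1.5,0.2,0.1],[0,0,0],10]]}}

```text
t: 14.2
position: [0.5503, -0.0516, 0.1412]
eef_rot: [0.001, 0.695, 0.719, 0.0]
ft_force: [0.8, -4.9, 1.3]
opening: 0.219
```

{"op": "send_rows", "data": {"increments": [[[0.4,0,0],[0,0,0],10],[[0.8,0,0],[0,0,0],10],[[0.8,0,0],[0,0,0],10]]}}

```text
t: 14.5
position: [0.5503, -0.0508, 0.1412]
eef_rot: [0.001, 0.695, 0.719, 0.0]
ft_force: [0.7, -5.2, 1.1]
opening: 0.223
```

{"op": "send_rows", "data": {"increments": [[[0.4,0,0],[0,0,0],10],[[0.4,0,0],[0,0,0],10]]}}

```text
t: 14.7
position: [0.5503, -0.0505, 0.1412]
eef_rot: [0.001, 0.695, 0.719, 0.0]
ft_force: [-0.2, -4.9, 0.7]
opening: 0.221
```

{"op": "send_rows", "data": {"increments": [[[0.4,0,0],[0,0,0],10],[[0.4,0,0],[0,0,0],10]]}}

```text
t: 14.9
position: [0.5503, -0.05, 0.1412]
eef_rot: [0.001, 0.695, 0.719, 0.0]
ft_force: [0.3, -5.8, 0.8]
opening: 0.221
```

{"op": "send_rows", "data": {"increments": [[[0.4,0,0],[0,0,0],10],[[0.4,0,0],[0,0,0],10]]}}

```text
t: 15.1
position: [0.5502, -0.0497, 0.1412]
eef_rot: [0.001, 0.695, 0.719, 0.0]
ft_force: [0.1, -5.1, 0.1]
opening: 0.223
```

{"op": "send_rows", "data": {"increments": [[[0.3,0,0],[0,0,0],10],[[0.3,0,0],[0,0,0],10]]}}

```text
t: 15.3
position: [0.5502, -0.0494, 0.1412]
eef_rot: [0.001, 0.695, 0.719, 0.0]
ft_force: [0.6, -5.6, 1.8]
opening: 0.225
```

{"op": "send_rows", "data": {"increments": [[[0.3,0,0],[0,0,0],10],[[0.3,0,0],[0,0,0],10]]}}

```text
t: 15.5
position: [0.5502, -0.0491, 0.1412]
eef_rot: [0.001, 0.695, 0.719, 0.0]
ft_force: [0.3, -5.3, 1.3]
opening: 0.22
```

{"op": "send_rows", "data": {"increments": [[[0.3,0,0],[0,0,0],10],[[0.3,0,0],[0,0,0],10]]}}

```text
t: 15.7
position: [0.5502, -0.0488, 0.1412]
eef_rot: [0.001, 0.695, 0.719, 0.0]
ft_force: [-0.3, -4.8, 1.5]
opening: 0.22
```

{"op": "send_rows", "data": {"increments": [[[0.3,0,0],[0,0,0],10],[[0.3,0,0],[0,0,0],10]]}}

```text
t: 15.9
position: [0.5502, -0.0486, 0.1412]
eef_rot: [0.001, 0.695, 0.719, 0.0]
ft_force: [0.8, -5.6, 1.3]
opening: 0.222
```

{"op": "send_rows", "data": {"increments": [[[0.3,0,0],[0,0,0],10],[[0.3,0,0],[0,0,0],10]]}}

```text
t: 16.1
position: [0.5502, -0.0486, 0.1413]
eef_rot: [0.001, 0.695, 0.719, 0.0]
ft_force: [1.0, -6.7, 0.9]
opening: 0.224
```

{"op": "send_rows", "data": {"increments": [[[0.3,0,0],[0,0,0],10],[[0.3,0,0],[0,0,0],10]]}}

```text
t: 16.3
position: [0.5502, -0.0485, 0.1413]
eef_rot: [0.001, 0.695, 0.719, -0.0]
ft_force: [0.8, -7.0, 0.4]
opening: 0.221
```

```bash
python3 plan.py .5502 -.0487 .1412 2.1;  python3 - <<'E'
from h import *
i=env.read_camera("scene")[:,:,::-1]
z=i[160:230,180:260];z=cv2.resize(z,None,fx=9,fy=8,interpolation=2)
cv2.imwrite("pics/scene7.png",z)
E
```

```text
pos [ 0.5502 -0.0485  0.1413] yaw 1.93 tilt [-0.0015  0.0013] F [ 0.76 -7.01  0.43] op 18.9 t 16.3 j [-0.37  0.53  0.44  2.   -0.34  0.68  0.33]
shift [-0.2, 0.0, 0.1] rot [0.08, 0.09, -0.17]
```

View pics/scene7.png

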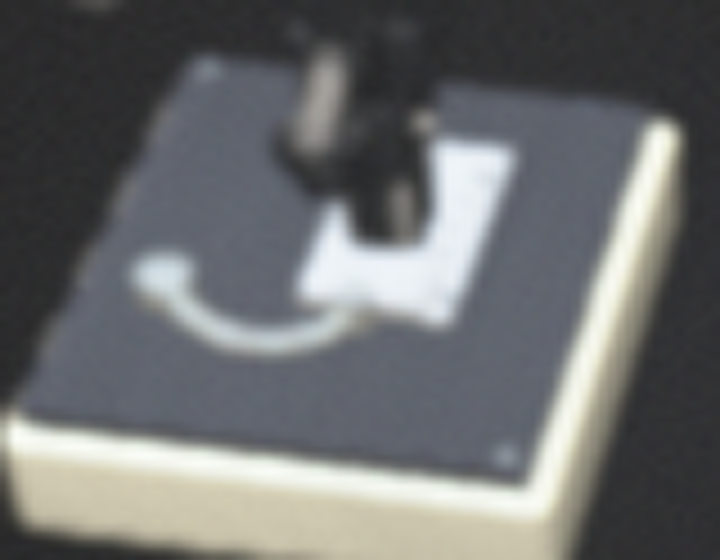

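{"op": "send_rows", "data": {"increments": [[[0.3,0,0],[0,0,0],10],[[0.3,0,0],[0,0,0],10]]}}

```text
t: 16.55
position: [0.5502, -0.0485, 0.1413]
eef_rot: [0.001, 0.695, 0.719, -0.0]
ft_force: [1.1, -8.1, 1.2]
opening: 0.22
```

{"op": "send_rows", "data": {"increments": [[[0.3,0,0],[0,0,0],10],[[0.3,0,0],[0,0,0],10],[[0.3,0,0],[0,0,0],10]]}}

```text
t: 16.85
position: [0.5502, -0.0485, 0.1413]
eef_rot: [0.001, 0.695, 0.719, -0.0]
ft_force: [1.3, -8.9, 0.7]
opening: 0.221
```

```bash
python3 plan.py .5502 -.0487 .1412 2.1
```

```text
pos [ 0.5502 -0.0485  0.1413] yaw 1.91 tilt [-0.0022  0.0014] F [ 1.33 -8.88  0.73] op 18.9 t 16.85 j [-0.37  0.53  0.44  2.   -0.34  0.68  0.32]
shift [-0.2, 0.0, 0.1] rot [0.08, 0.13, -0.19]
```

{"op": "send_rows", "data": {"increments": [[[0.3,0,0],[0,0,0],10],[[0.3,0,0],[0,0,0],10],[[0.3,0,0],[0,0,0],10]]}}

```text
t: 17.15
position: [0.5502, -0.0484, 0.1413]
eef_rot: [0.001, 0.695, 0.719, -0.0]
ft_force: [1.0, -8.9, 0.8]
opening: 0.223
```

{"op": "send_rows", "data": {"increments": [[[0.2,0,0],[0,0,0],10],[[0.2,0,0],[0,0,0],10],[[0.2,0,0],[0,0,0],10]]}}

```text
t: 17.45
position: [0.5502, -0.0484, 0.1413]
eef_rot: [0.002, 0.695, 0.719, -0.0]
ft_force: [1.7, -8.8, 1.5]
opening: 0.219
```

{"op": "send_rows", "data": {"increments": [[[0,0,0],[0,0,0],10],[[0,0,0],[0,0,0],10],[[0,0,0],[0,0,0],10]]}}

```text
t: 17.75
position: [0.5502, -0.0484, 0.1413]
eef_rot: [0.002, 0.695, 0.719, -0.0]
ft_force: [1.1, -9.1, 0.2]
opening: 0.217
```

{"op": "send_rows", "data": {"increments": [[[0.4,0,0],[0,0,0],10],[[0.4,0,0],[0,0,0],10],[[0.4,0,0],[0,0,0],10]]}}

```text
t: 18.05
position: [0.5502, -0.0484, 0.1413]
eef_rot: [0.002, 0.695, 0.719, -0.0]
ft_force: [0.4, -9.7, 0.3]
opening: 0.221
```

```bash
python3 plan.py .5502 -.0487 .1412 2.1; python3 -c "
from bench import env
print(env.state()['wrist_torque'])"
```

```text
pos [ 0.5502 -0.0484  0.1413] yaw 1.88 tilt [-0.0031  0.0017] F [ 0.44 -9.71  0.3 ] op 18.9 t 18.05 j [-0.37  0.53  0.44  2.   -0.34  0.68  0.32]
shift [-0.3, 0.0, 0.1] rot [0.1, 0.18, -0.22]
[-2.2153099  -0.11169526  0.05390701]
```

{"op": "send_rows", "data": {"increments": [[[0,0,0],[0,0,0],10]]}}

```text
t: 18.15
position: [0.5502, -0.0484, 0.1413]
eef_rot: [0.002, 0.695, 0.719, -0.0]
ft_force: [0.4, -10.7, 0.7]
opening: 0.22
```

{"op": "send_rows", "data": {"increments": [[[0,0,0],[0,0,0],10]]}}

```text
t: 18.25
position: [0.5501, -0.0484, 0.1413]
eef_rot: [0.002, 0.695, 0.719, -0.0]
ft_force: [1.4, -10.0, -0.1]
opening: 0.223
```

{"op": "send_rows", "data": {"increments": [[[0.3,0,0],[0,0,0],10],[[0.3,0,0],[0,0,0],10],[[0.3,0,0],[0,0,0],10]]}}

```text
t: 18.55
position: [0.5502, -0.0483, 0.1413]
eef_rot: [0.002, 0.695, 0.719, -0.001]
ft_force: [1.3, -11.1, 0.6]
opening: 0.221
```

{"op": "send_rows", "data": {"increments": [[[0,0,0],[0,0,0],10],[[0,0,0],[0,0,0],10],[[0,0,0],[0,0,0],10]]}}

```text
t: 18.85
position: [0.5502, -0.0483, 0.1413]
eef_rot: [0.002, 0.695, 0.719, -0.001]
ft_force: [1.0, -10.8, 0.1]
opening: 0.216
```

{"op": "send_rows", "data": {"increments": [[[-0.4,0,0],[0,0,0],10],[[-0.8,0,0],[0,0,0],10],[[-1.2,0,0],[0,0,0],10],[[-1.5,0,0],[0,0,0],10]]}}

```text
t: 19.25
position: [0.5502, -0.0485, 0.1413]
eef_rot: [0.001, 0.695, 0.719, -0.0]
ft_force: [0.9, -6.6, 0.3]
opening: 0.226
```

```bash
python3 plan.py .5502 -.0487 .1412 2.1
```

```text
pos [ 0.5502 -0.0485  0.1413] yaw 1.92 tilt [-0.0017  0.0014] F [ 0.9  -6.57  0.28] op 19.3 t 19.25 j [-0.37  0.53  0.44  2.   -0.34  0.68  0.32]
shift [-0.2, 0.0, 0.1] rot [0.08, 0.1, -0.18]
```

Another little relaxation, then open at the lowest grip.

{"op": "send_rows", "data": {"increments": [[[-0.4,0,0],[0,0,0],10],[[-0.8,0,0],[0,0,0],10],[[-0.8,0,0],[0,0,0],10]]}}

```text
t: 19.55
position: [0.5502, -0.0486, 0.1412]
eef_rot: [0.001, 0.695, 0.719, 0.0]
ft_force: [0.7, -6.8, 1.6]
opening: 0.223
```

{"op": "send_rows", "data": {"increments": [[[0,0,0],[0,0,0],19],[[0,0,0],[0,0,0],22],[[0,0,0],[0,0,0],26],[[0,0,0],[0,0,0],32],[[0,0,0],[0,0,0],40]], "squeeze": 20}}

```text
t: 20.05
position: [0.5498, -0.047, 0.1407]
eef_rot: [-0.0, 0.694, 0.72, 0.0]
ft_force: [0.5, 1.0, 0.2]
opening: 0.466
```

{"op": "send_rows", "data": {"increments": [[[0,0,0],[0,0,0],45],[[0,0,0],[0,0,0],45],[[0,0,0],[0,0,0],45]]}}

```text
t: 20.35
position: [0.5498, -0.0476, 0.1407]
eef_rot: [-0.0, 0.695, 0.719, 0.0]
ft_force: [0.3, 0.4, 0.1]
opening: 0.528
```

```bash
python3 plan.py .5502 -.0487 .2 2.1; python3 - <<'E'
from h import *
i=env.read_camera("scene")[:,:,::-1]
z=i[160:230,180:260];z=cv2.resize(z,None,fx=9,fy=8,interpolation=2)
cv2.imwrite("pics/scene8.png",z)
E
```

```text
pos [ 0.5498 -0.0476  0.1407] yaw 2.0 tilt [ 0.0001 -0.    ] F [0.25 0.38 0.11] op 45.1 t 20.35 j [-0.37  0.53  0.44  2.   -0.35  0.68  0.33]
shift [-1.2, 0.4, -59.3] rot [-0.0, -0.01, -0.1]
```

View pics/scene8.png

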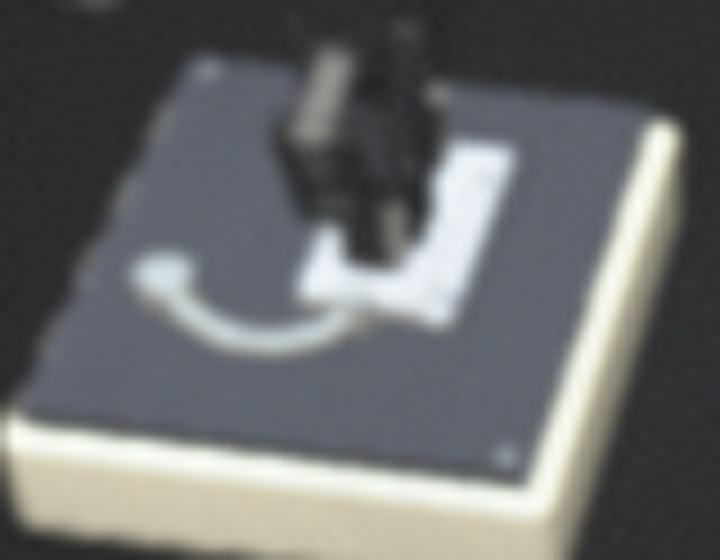

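Released; lift straight up and look from clear of the stage.

{"op": "send_rows", "data": {"increments": [[[0,0,-4],[0,0,0],45],[[0,0,-12],[0,0,0],45],[[0,0,-24],[0,0,0],45],[[0,0,-40],[0,0,0],45],[[0,0,-60],[0,0,0],45]]}}

```text
t: 20.9
position: [0.5496, -0.0477, 0.2019]
eef_rot: [-0.0, 0.695, 0.719, -0.0]
ft_force: [0.5, -0.0, -0.6]
opening: 0.522
```

{"op": "send_rows", "data": {"increments": [[[0,0,-30],[0,0,0],45],[[-20,0,-60],[0,0,0],45],[[-60,0,-80],[0,0,0],45],[[-100,0,-90],[0,0,0],45],[[-140,0,-90],[0,0,0],45]]}}

```text
t: 21.4
position: [0.5555, -0.1893, 0.2941]
eef_rot: [0.002, 0.694, 0.72, 0.002]
ft_force: [0.3, -0.3, -0.7]
opening: 0.525
```

{"op": "send_rows", "data": {"increments": [[[-30,0,0],[0,0,0],45],[[-60,0,0],[0,0,0],45],[[-80,0,0],[0,0,0],45],[[-80,0,0],[0,0,0],45],[[-80,0,0],[0,0,0],45]]}}

```text
t: 21.9
position: [0.5574, -0.2674, 0.2913]
eef_rot: [0.0, 0.695, 0.719, 0.0]
ft_force: [0.7, 1.0, 0.3]
opening: 0.531
```

```bash
python3 plan.py .5502 -.0487 .2 2.1; python3 - <<'E'
from h import *
for n,b in(("top",(160,220,275,335)),("scene",(160,225,185,260))):
    i=env.read_camera(n)[:,:,::-1];a,c,d,e=b;cv2.imwrite(f"pics/{n}full9.png",i)
    cv2.imwrite(f"pics/{n}9.png",cv2.resize(i[a:c,d:e],None,fx=9,fy=9,interpolation=2))
E
```

```text
pos [ 0.5574 -0.2674  0.2913] yaw 1.95 tilt [0.0003 0.0005] F [0.69 0.99 0.26] op 45.4 t 21.9 j [-0.08  0.44  0.58  1.74 -0.28  1.04  0.63]
shift [218.8, 0.3, 91.4] rot [0.03, -0.02, -0.15]
```

View pics/top9.png

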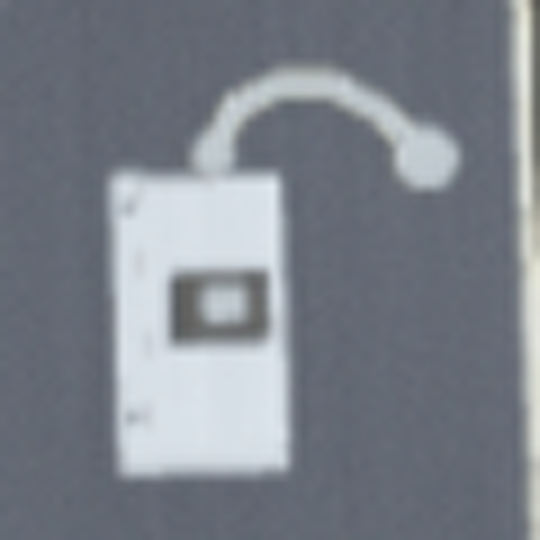

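View pics/scene9.png

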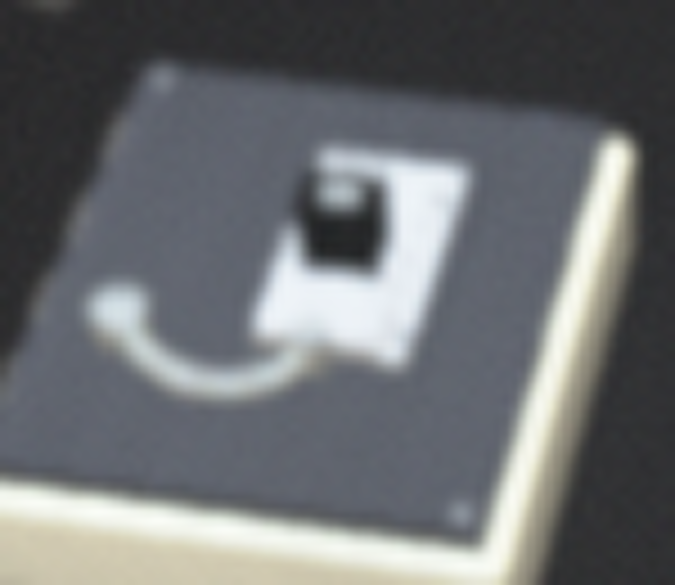

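View pics/topfull9.png

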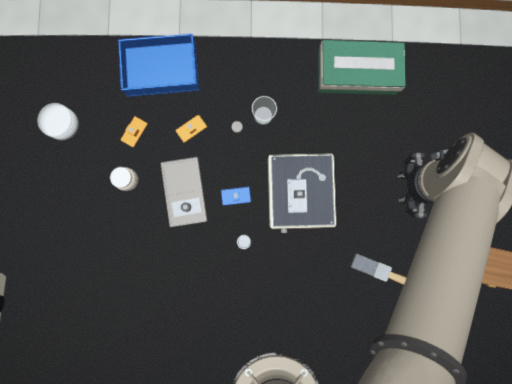

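```bash
python3 - <<'E'
from rect import *
i=cv2.imread("pics/topfull9.png")
a=np.radians(2.0);R=np.array([[np.cos(a),-np.sin(a)],[np.sin(a),np.cos(a)]]);P=np.array([.5503,-.0487])
q=[[275+108/9,160+174/9],[275+118/9,160+474/9],[275+290/9,160+470/9],[275+281/9,160+174/9]]
C=edgefit("top",i,q,2.5)
X=onz("top",C,.0655)[:,:2];print(((X-P)@R*1000).round(1))
b=onz("top",[[275+223/9,160+302/9]],.093)[:,:2];print(((b-P)@R*1000).round(1))
for k in((0,1),(3,2)):
    d=X[k[0]]-X[k[1]];print(np.degrees(np.arctan2(d[1],d[0])))
E
```

```text
[[ 37.9  27.8]
 [-48.2  29.3]
 [-47.2 -20.7]
 [ 37.1 -19.1]]
[[-0.8 -0.3]]
1.0219721459180542
3.1090557596452406
```

{"op": "send_rows", "data": {"increments": [[[0,0,0],[0,0,0],45],[[0,0,0],[0,0,0],45],[[0,0,0],[0,0,0],45]]}}

```text
t: 22.3
position: [0.5576, -0.2668, 0.2907]
eef_rot: [-0.0, 0.694, 0.72, 0.0]
ft_force: [0.3, 0.2, -0.4]
opening: 0.529
```

```bash
python3 -c "
from bench import env
print(env.state()['t'],abs(env.state()['dq']).max());print(env.close_job())"
```

```text
22.3 0.005332061181497161
the job is handed in; nothing more can be done
None
```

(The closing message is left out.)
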